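# Set out the seasonings on their coasters

### The job

Set out the seasonings: stand the jar with the black lid on the middle of the blue coaster and the clear spice jar with the brown cap on the middle of the white coaster, stack the dark spice jar centred on top of the black-lidded jar, and stand the pepper mill on the table exactly halfway between the two coasters. Keep all four upright throughout, leave the tomato, the mug, the garlic and the matchbox where they are, and let go of everything at the end.

Things in the scene. Friction and masses are not known exactly. Their poses are not given: they have to be found in the camera images.
- black_lid_jar_mid (a point): squat clear jar with tan contents and a broad flat black lid, 90 mm high; body 60 mm across its x, 68 mm across its y, round lid 64 mm across; this point is its centre, 45 mm above its base; z points up out of the lid when it stands
- dark_jar_mid (a point): narrow, all dark brown-black spice jar, round, 44 mm across, 96 mm high, flat base; this point is its centre, 48 mm above its base; z points up out of the lid when it stands
- clear_jar_mid (a point): narrow clear glass spice jar with pale contents, a label and a dark brown cap, round, 44 mm across, 105 mm high; this point is its centre, 52.5 mm above its base; z points up out of the lid when it stands
- pepper_mill_mid (a point): turned brown wooden pepper mill, round, at most 58 mm across (waisted in the middle, round head 49 mm across from 123 to 159 mm above the base, a small metal knob on top), 170 mm high; the head can turn freely on the body but carries it when lifted; its foot is a little uneven, so it stands leaning about 1 degree; this point is its centre, 85 mm above its base; z points up out of the lid when it stands
- blue_coaster_top (a point): round blue coaster, 96 mm across, 10 mm thick, fixed to the table; this point is the centre of its top face, 10 mm above the table. The two coasters always lie 300 mm apart centre to centre, either one on the left; y axis along the line through both centres
- white_coaster_top (a point): round white coaster, 96 mm across, 10 mm thick, fixed to the table; this point is the centre of its top face, 10 mm above the table; axes parallel to the blue one's
- tomato_mid (a point): loose red tomato, 71 mm across, 71 mm high, a bystander not to be disturbed; this point is its centre
- mug_mid (a point): loose cream cup, 65 mm across, 94 mm with its handle, 53 mm high, a bystander not to be disturbed; this point is half-way up at the middle of its outline with the handle
- garlic_mid (a point): loose garlic bulb, 50 mm across, 48 mm high, a bystander not to be disturbed; this point is its centre
- box_of_matches_mid (a point): loose red matchbox, 38 x 56 x 15 mm, a bystander not to be disturbed; this point is its centre
There are look-alikes about, which are no part of the job. What is shaped like the part that bears clear_jar_mid but green or red is not meant. What is shaped like the part that bears dark_jar_mid but turquoise is not meant.

How it is judged:
At the end, for the whole second after the job is handed in: Black-lidded jar within 15 mm of the middle of the blue coaster, clear jar likewise on the white; dark jar on the black lid, centred within 12 mm; mill on the table within 15 mm of halfway, along and across the line; all upright (0.08 rad), at rest and released (horizontal distance between black_lid_jar_mid and blue_coaster_top below 0.015 m and horizontal distance between clear_jar_mid and white_coaster_top below 0.015 m and horizontal distance between dark_jar_mid and black_lid_jar_mid below 0.012 m and horizontal distance between pepper_mill_mid and blue_coaster_top below 0.165 m and horizontal distance between pepper_mill_mid and white_coaster_top below 0.165 m and x of pepper_mill_mid in the frame of blue_coaster_top between -0.015 and 0.015 m and height (world z) of black_lid_jar_mid between 0.049 and 0.061 m and angle between each of black_lid_jar_mid, clear_jar_mid, dark_jar_mid, pepper_mill_mid's own z axis and vertical below 0.08 rad and linear speed of each of black_lid_jar, clear_jar, dark_jar, pepper_mill below 0.01 m/s and angular speed of each of black_lid_jar, clear_jar, dark_jar, pepper_mill below 0.15 rad/s and height (world z) of clear_jar_mid between 0.0565 and 0.0685 m and height (world z) of dark_jar_mid between 0.142 and 0.154 m and height (world z) of pepper_mill_mid between 0.079 and 0.091 m); the robot touches nothing.
It fails at once if the tomato was moved more than 25 mm (distance of tomato_mid from where it was at the start of the episode above 0.025 m).
It fails at once if the mug was moved more than 25 mm (distance of mug_mid from where it was at the start of the episode above 0.025 m).
It fails at once if the garlic was moved more than 25 mm (distance of garlic_mid from where it was at the start of the episode above 0.025 m).
It fails at once if the box of matches was moved more than 25 mm (distance of box_of_matches_mid from where it was at the start of the episode above 0.025 m).
It fails at once if one of the four seasonings was tipped over (more than 0.6 rad) (angle between any of black_lid_jar_mid, dark_jar_mid, clear_jar_mid, pepper_mill_mid's own z axis and vertical above 0.6 rad).
It also fails if it takes over 96 s, if anything falls off the work surface, if the arm or the gripper's body presses on something with over 40 N, if the wrist force passes 120 N, or if a joint passes its speed limit or range.

### The arm

A 7-joint arm with a two-finger parallel gripper is mounted at the origin on a cart in front of the work surface, level with it; the furniture and walls round the work are solid. World frame = base frame: x ahead of the robot, y to its left, z up, the work surface at z = 0. Lengths are in m, angles in rad, forces in N, time in s.
With the tool pointing down it reaches from about 0.35 to 0.9 m from the base axis. Payload 19.9 kg.
Tool frame: the origin (TCP) lies at the very end of the fingers, on their centre line; the grasp point (between the pads) lies 19 mm behind it (env.grip_point_offset is the distance from the TCP to the grasp point, in m); z points along the fingers, y is the line along which they close (so a half turn about z gives the same grasp; the last joint's range is limited). The gripper opens to 85 mm and grips with 20 to 120 N. Pads are 22 mm wide; open, the fingers measure 114 mm over their backs; the gripper's body (76 mm by 85 mm) begins 54 mm behind the grasp point. The pads swing forward as they close: fully open they stand 13 mm farther back than shut.
Start: joints at [1.123, 0.417, -0.01, 1.614, 0.005, 1.111, -0.053], TCP at [0.247, -0.574, 0.231] pointing down, gripper open.
Joint ranges: [-2.81, 2.81], [-0.39, 2.02], [-1.27, 1.25], [0.06, 2.57], [-1.19, 4.33], [0.19, 2], [-2.82, 2.82]. Speed limits (rad/s): [1.89, 1.89, 2.39, 2.39, 3.01, 3.01, 3.01].

### API

Orientations are given as [roll, pitch, yaw] about the fixed x, y, z axes, in that order (R = Rz(yaw) Ry(pitch) Rx(roll)).
In Python, from rig import monitor, grab_frame, job, env gives the robot as it stands.
- The arm moves only by the tool jog_arm, never from a script. Its argument "moves" is one flat list of numbers, 5 for each row, row after row: the gripper's target within -1 to 1 (fully open at 1, half-way at 0, shut at -1), then the shift along the tool's x, y, z each as a share of 0.025 m, from -1 to 1, then the turn about the tool's z as a share of 1.5 rad, from -1 to 1. In form: [jaw, tx, ty, tz, twist, jaw, tx, ty, tz, twist, ...]. A call has 1 to 12 rows; each row shifts and turns the commanded pose from where the row before left it, along the tool's axes as they then stand; what a row does not reach is not made up. A row lasts 1/12 s, in which the tool goes at most 41.7 mm and 7.16 degrees, less where a joint would pass 70% of its speed; a pose out of reach is approached as far as the arm can. A call with a number of a shift or a turn outside -1 to 1 is refused whole. A call with a gripper value outside its range is refused whole. The fingers move at their own pace and stop on an object; "squeeze" is the grip in N (left out, the last holds). Time passes only in rows, so rows that do not move let the fingers close. It gives the time, the measured TCP pose, the force, the opening and the grip force at its end, in the units of the state.
- monitor.get_obs(): the state, without advancing time (a new reading comes with each control period).
- grab_frame(name): name is "scene" or "top"; returns a dict with "pixels" (480x640x3 uint8, red, green, blue), "range_z" (480x640 float32, m along the optical axis (not along the pixel's ray), 0 where there is no reading), "fov_y" (degrees; the focal length in pixels is half the picture's height over the tangent of half this angle, whatever the lens; pixels are square), "cx", "cy" (the principal point, pixels), "camera_from_world" (4x4, takes a point from world to camera coordinates). Camera axes: x right, y down, z forward; pixel columns grow to the right and rows downward; lengths in m; the calibration is good to about 2 mm. A picture is of the moment at which its call begins.
- job.sign_off(): hands the job in; it is judged then, once.
The state is a dict: "clock": time; "qpos": joint angles; "joint_vel": joint speeds; "tau": joint torques, N m; "eef_pos": TCP position; "orientation": TCP orientation; "ft_force": force on the tool from outside, world axes, zero at the start; "moment": the same for the moment, N m; "width": finger opening in m; "grasp_force": force on a finger pad.
Only numpy, scipy, OpenCV 4.12 (cv2) and the standard library are available. Lean on these libraries where they do the work, as an engineer would, in place of code of your own. Each camera call takes 0.05 s, during which the arm holds its last target. There are 200 camera calls.

## Working session

There is one attempt and no reset: what is moved stays moved. The work goes in short steps, Python scripts to look and compute and a tool call to move; the robot and the scene stay as the last step left them, time stands still between calls to the robot, and variables do not carry over. Pictures are saved under pics/ and viewed, at most 14 in all, crops included, and the job is handed in when it is done.

Besides the shell and the picture viewer there is one more tool, called after "Emit:" as name(argument=value, ...) on one line, values as JSON. jog_arm: Moves the arm, as the interface text tells. Shift numbers are shares of 0.025 m and turn numbers shares of 1.5 rad, none past 1 either way. Its arguments: {"type":"object","properties":{"moves":{"type":"array"},"squeeze":{"type":"number"}},"required":["moves"]}

```bash
mkdir -p pics; ls; cat > h.py <<'E'
import numpy as np,cv2
from rig import monitor,grab_frame,job,env
def cloud(f):
    fl=240/np.tan(np.radians(f["fov_y"])/2)
    z=f["range_z"]; v,u=np.mgrid[:480,:640]
    c=np.stack([(u-f["cx"])/fl*z,(v-f["cy"])/fl*z,z],-1)
    T=np.linalg.inv(f["camera_from_world"])
    return c@T[:3,:3].T+T[:3,3]
def save(f,n): cv2.imwrite("pics/"+n,f["pixels"][:,:,::-1])
E
python3 - <<'E'
from h import *
for n in("scene","top"):
    f=grab_frame(n); save(f,n+"0.png"); np.savez(n+"0.npz",pts=cloud(f),px=f["pixels"]); T=np.linalg.inv(f["camera_from_world"]); print(n,f["fov_y"],T.round(3).tolist())
o=monitor.get_obs(); print({k:np.round(v,3) for k,v in o.items()})
E
```

```text
pics
scene 43.39668420942325 [[-0.772, -0.443, 0.456, 0.032], [-0.635, 0.531, -0.561, 0.733], [0.006, -0.723, -0.691, 0.996], [0.0, 0.0, 0.0, 1.0]]
top 43.91728765461638 [[0.014, -0.979, 0.205, 0.263], [-1.0, -0.014, 0.001, -0.019], [0.002, -0.205, -0.979, 1.726], [0.0, 0.0, 0.0, 1.0]]
{'clock': np.float64(0.1), 'qpos': array([ 1.122,  0.418, -0.01 ,  1.614,  0.005,  1.111, -0.053]), 'joint_vel': array([-0.001, -0.001, -0.001,  0.   ,  0.001,  0.001, -0.   ]), 'tau': array([ 2.0000e-03, -8.6582e+01,  6.8100e-01, -4.3564e+01,  1.9000e-02,
        5.0000e-03,  0.0000e+00]), 'eef_pos': array([ 0.247, -0.574,  0.231]), 'orientation': array([-3.14 ,  0.   ,  0.407]), 'ft_force': array([-1.386, -0.212,  0.402]), 'moment': array([-0.018, -0.025,  0.053]), 'grasp_force': np.float64(0.0), 'width': np.float64(0.085)}
```

View pics/scene0.png

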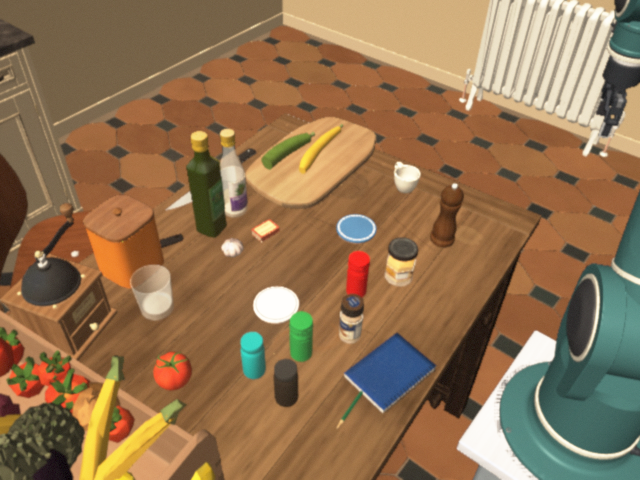

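View pics/top0.png

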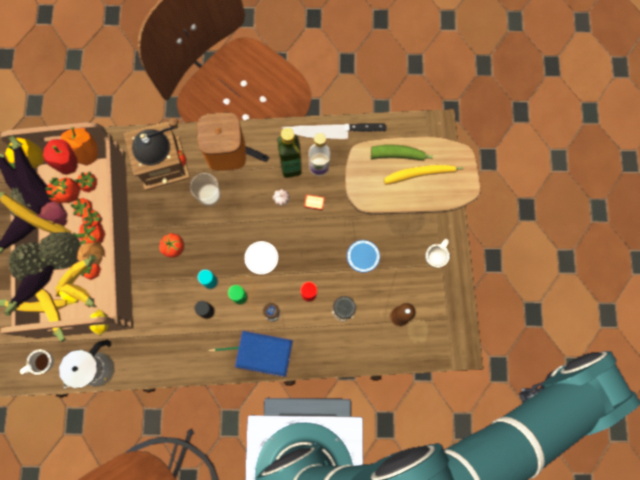

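Scene view: the clear jar with the brown cap is at scene (351,318) / top (271,312). Look-alikes are the red one at (358,273) and the green one at (301,336). The dark jar is at scene (286,382) / top (204,309), with the turquoise look-alike at (253,355). The black-lid jar is at scene (401,260) / top (343,307). The mill is at scene (447,215) / top (403,313). The white coaster is at top (262,258) and the blue one at (363,256).

```bash
python3 - <<'E'
from h import *
d=np.load("top0.npz");s=np.load("scene0.npz")
cv2.imwrite("pics/crop1.png",cv2.resize(s["px"][180:420,230:480,::-1],None,fx=2.4,fy=2.4,interpolation=cv2.INTER_CUBIC))
P=d["pts"]
seed={"blk":(343,307,.09),"dark":(204,309,.096),"clear":(271,312,.105),"mill":(403,313,.17),"red":(309,291,.105),"green":(237,294,.105),"turq":(206,278,.096),"tomato":(171,245,.07),"mug":(438,255,.05),"garlic":(281,197,.045),"match":(314,202,.015)}
for n,(u,v,h) in seed.items():
    p0=P[v,u]
    out=[]
    for Q in(P,s["pts"]):
        q=Q.reshape(-1,3); m=(np.hypot(*(q[:,:2]-p0[:2]).T)<.05)&(q[:,2]>h-.012 if h>.02 else q[:,2]>.008)&(q[:,2]<h+.02)
        q=q[m]
        if len(q)<5: out.append(len(q));continue
        c,r=cv2.minEnclosingCircle(q[:,:2].astype(np.float32)); b=(q.min(0)+q.max(0))/2
        out.append((len(q),np.round(c,3).tolist(),round(r,3),b[:2].round(3).tolist(),q[:,2].max().round(3)))
    print(n,*out,sep="\n  ")
hsv=cv2.cvtColor(d["px"],cv2.COLOR_RGB2HSV)
for n,(u,v) in {"white":(262,258),"blue":(363,256)}.items():
    q=P[v-25:v+25,u-25:u+25].reshape(-1,3)
    m=(q[:,2]>.0055)&(q[:,2]<.02)&(np.hypot(*(q[:,:2]-P[v,u,:2]).T)<.06); q=q[m]
    print(n,m.sum(),cv2.minEnclosingCircle(q[:,:2].astype(np.float32)),q.mean(0).round(4),((q.min(0)+q.max(0))/2).round(4))
E
```

```text
blk
  (425, [0.445, -0.104], 0.032, [0.445, -0.103], np.float64(0.1))
  (587, [0.45, -0.102], 0.034, [0.448, -0.103], np.float64(0.095))
dark
  (186, [0.437, 0.287], 0.022, [0.437, 0.287], np.float64(0.104))
  (437, [0.44, 0.288], 0.022, [0.44, 0.288], np.float64(0.101))
clear
  (205, [0.432, 0.097], 0.022, [0.431, 0.097], np.float64(0.115))
  (395, [0.434, 0.098], 0.025, [0.434, 0.099], np.float64(0.11))
mill
  (50, [0.431, -0.266], 0.017, [0.431, -0.266], np.float64(0.174))
  (43, [0.431, -0.261], 0.013, [0.431, -0.263], np.float64(0.172))
red
  (204, [0.49, -0.005], 0.022, [0.49, -0.004], np.float64(0.12))
  (335, [0.492, -0.004], 0.023, [0.492, -0.003], np.float64(0.11))
green
  (205, [0.479, 0.194], 0.022, [0.479, 0.194], np.float64(0.116))
  (436, [0.483, 0.196], 0.024, [0.483, 0.196], np.float64(0.109))
turq
  (180, [0.524, 0.283], 0.022, [0.523, 0.282], np.float64(0.106))
  (398, [0.526, 0.284], 0.021, [0.526, 0.284], np.float64(0.101))
tomato
  (102, [0.624, 0.392], 0.03, [0.623, 0.392], np.float64(0.07))
  (120, [0.627, 0.395], 0.029, [0.627, 0.394], np.float64(0.073))
mug
  (174, [0.613, -0.379], 0.045, [0.611, -0.374], np.float64(0.062))
  (282, [0.614, -0.377], 0.045, [0.613, -0.372], np.float64(0.056))
garlic
  (65, [0.777, 0.082], 0.018, [0.778, 0.082], np.float64(0.054))
  (96, [0.779, 0.084], 0.018, [0.782, 0.084], np.float64(0.051))
match
  (239, [0.761, -0.023], 0.041, [0.759, -0.022], np.float64(0.027))
  (321, [0.771, -0.017], 0.036, [0.77, -0.017], np.float64(0.021))
white 761 ((0.5945844650268555, 0.13472145795822144), 0.059931036084890366) [0.5958 0.1367 0.0109] [0.5953 0.1348 0.0127]
blue 726 ((0.6056758761405945, -0.16254264116287231), 0.05878555029630661) [ 0.6052 -0.1617  0.0108] [ 0.6061 -0.1621  0.0127]
```

View pics/crop1.png

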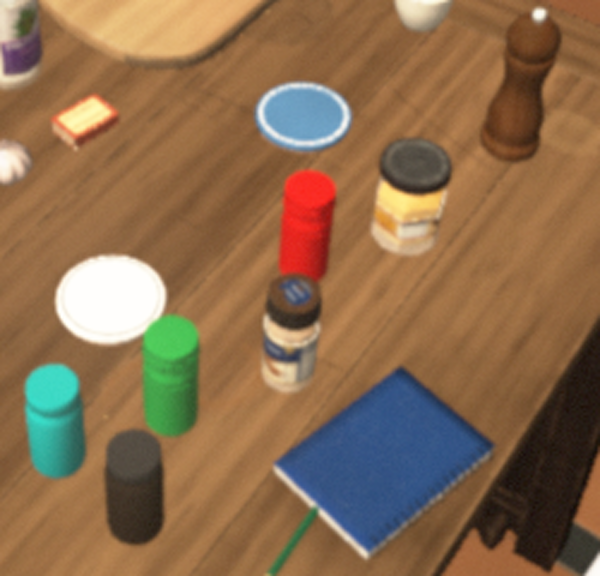

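The crop confirms the choices: brown-capped clear jar at (293,330), black-lid jar at (412,195), all-dark jar at (134,485) and mill at (522,85). The coaster spacing measures 298 mm (300 expected), and the heights and radii fit. I'll move the mill first, turning the tool to yaw 0 on the way.

Emit:
jog_arm(moves=[1,0,0,0,0.068,1,0,0,0,0.068,1,0,0,0,0.068,1,0,0,0,0.068,1,0.9,-1,0,0,1,0.9,-1,0,0,1,0.9,-1,0,0,1,0.9,-1,0,0,1,0.9,-1,0,0,1,0.9,-1,0,0,1,0,0,0,0,1,0,0,0,0], squeeze=40)

```text
clock: 1.1
eef_pos: [0.3838, -0.4226, 0.2311]
orientation: [-3.141, 0.0, 0.002]
ft_force: [-0.5, -0.7, -0.1]
width: 0.0851
grasp_force: 0.0
```

Emit:
jog_arm(moves=[1,0.27,-0.91,0,0,1,0.27,-0.91,0,0,1,0.27,-0.91,0,0,1,0.27,-0.91,0,0,1,0.27,-0.91,0,0,1,0.27,-0.91,0,0,1,0.27,-0.91,0,0,1,0,0,0,0,1,0,0,0,0,1,0,0,0,0])

```text
clock: 1.93
eef_pos: [0.4293, -0.2662, 0.2312]
orientation: [3.141, 0.0, -0.003]
ft_force: [-0.4, 0.2, -0.4]
width: 0.0852
grasp_force: 0.0
```

```bash
python3 - <<'E'
from h import *
f=grab_frame("scene"); P=cloud(f).reshape(-1,3)
C=f["pixels"].reshape(-1,3).astype(int)
for lo,hi in((.0,.03),(.125,.155),(.162,.18)):
    m=(abs(P[:,0]-.431)<.05)&(abs(P[:,1]+.264)<.05)&(P[:,2]>lo+.004)&(P[:,2]<hi); q=P[m]
    print(lo,m.sum(),q.min(0).round(3),q.max(0).round(3),cv2.minEnclosingCircle(q[:,:2].astype(np.float32)))
E
```

```text
0.0 224 [ 0.394 -0.303  0.004] [ 0.478 -0.231  0.03 ] ((0.4294241964817047, -0.26671722531318665), 0.05077522248029709)
0.125 272 [ 0.407 -0.28   0.129] [ 0.454 -0.237  0.155] ((0.4300488531589508, -0.26194584369659424), 0.024585219100117683)
0.162 16 [ 0.426 -0.271  0.167] [ 0.436 -0.259  0.172] ((0.43047448992729187, -0.2650771141052246), 0.007268235087394714)
```

Emit:
jog_arm(moves=[1,0.05,-0.1,0.87,0,1,0,0,0.87,0,1,0,0,0.87,0,1,0,0,0.87,0,1,0,0,0.87,0,1,0,0,0,0,-1,0,0,0,0,-1,0,0,0,0,-1,0,0,0,0,-1,0,0,0,0,-1,0,0,0,0,-1,0,0,0,0], squeeze=40)

```text
clock: 2.98
eef_pos: [0.4322, -0.2633, 0.1242]
orientation: [3.14, -0.003, -0.001]
ft_force: [-0.3, -0.1, 8.3]
width: 0.0463
grasp_force: 39.8
```

Emit:
jog_arm(moves=[-1,0,0,-0.4,0,-1,0,0,-0.8,0,-1,0.17,-0.25,0,0,-1,0.34,-0.5,0,0,-1,0.34,-0.5,0,0,-1,0.34,-0.5,0,0,-1,0.34,-0.5,0,0,-1,0.34,-0.5,0,0,-1,0.34,-0.5,0,0,-1,0.34,-0.5,0,0,-1,0.34,-0.5,0,0,-1,0.34,-0.5,0,0], squeeze=60)

```text
clock: 3.98
eef_pos: [0.5126, -0.1429, 0.1533]
orientation: [3.141, -0.001, -0.001]
ft_force: [-0.0, 0.9, -1.8]
width: 0.0455
grasp_force: 61.8
```

Emit:
jog_arm(moves=[-1,0.34,-0.5,0,0,-1,0.34,-0.5,0,0,-1,0.34,-0.5,0,0,-1,0.34,-0.5,0,0,-1,0.34,-0.5,0,0,-1,0.34,-0.5,0,0,-1,0.34,-0.5,0,0,-1,0.34,-0.5,0,0,-1,0.34,-0.5,0,0,-1,0.34,-0.5,0,0,-1,0.17,-0.25,0,0,-1,0,0,0,0])

```text
clock: 4.98
eef_pos: [0.6022, -0.0107, 0.1525]
orientation: [-3.141, -0.0, 0.001]
ft_force: [0.3, -0.2, -1.9]
width: 0.0455
grasp_force: 61.8
```

```bash
python3 - <<'E'
from h import *
f=grab_frame("scene"); save(f,"scene1.png"); P=cloud(f).reshape(-1,3)
e=monitor.get_obs()["eef_pos"];print(e)
for lo,hi in((.01,.06),(.06,.1),(.1,.14)):
    m=(abs(P[:,0]-e[0])<.04)&(abs(P[:,1]-e[1])<.04)&(P[:,2]>lo+.006)&(P[:,2]<hi); q=P[m]
    print(lo,m.sum(),q.min(0).round(3),q.max(0).round(3),cv2.minEnclosingCircle(q[:,:2].astype(np.float32)))
s=np.load("scene0.npz");px=s["px"].astype(int);Q=s["pts"]
for n,(u,v) in {"white":(276,304),"blue":(356,229)}.items():
    q=Q[v-30:v+30,u-35:u+35].reshape(-1,3);c=px[v-30:v+30,u-35:u+35].reshape(-1,3)
    m=(abs(q[:,2]-.01)<.008)&((c.min(1)>170) if n=="white" else (c[:,2]>c[:,0]+5)); q=q[m]
    print(n,m.sum(),cv2.minEnclosingCircle(q[:,:2].astype(np.float32)),q.mean(0).round(4))
E
```

```text
[ 0.60159839 -0.01197179  0.1523454 ]
0.01 256 [ 0.575 -0.037  0.025] [0.633 0.014 0.059] ((0.6037729978561401, -0.013580518774688244), 0.029851332306861877)
0.06 316 [ 0.575 -0.033  0.066] [0.629 0.014 0.1  ] ((0.6016511917114258, -0.010185997001826763), 0.02750290557742119)
0.1 174 [ 0.579 -0.022  0.106] [0.617 0.012 0.14 ] ((0.5983198881149292, -0.00370766525156796), 0.021353786811232567)
white 1272 ((0.5982317328453064, 0.13665935397148132), 0.05133356526494026) [0.5983 0.1392 0.0102]
blue 832 ((0.6095517873764038, -0.16083402931690216), 0.0504566915333271) [ 0.6064 -0.1586  0.0099]
```

Emit:
jog_arm(moves=[-1,0,0,0.5,0,-1,0,0,0.4,0,-1,0,0,0.16,0,-1,0,0,0.04,0,-1,0,0,0,0,-1,0,0,0,0])

```text
clock: 5.53
eef_pos: [0.6013, -0.0134, 0.1246]
orientation: [3.141, 0.0, -0.002]
ft_force: [-0.4, -1.1, 1.1]
width: 0.0456
grasp_force: 62.1
```

Contact is only just starting, so I'll lower 1 mm more, release, and rise.

Emit:
jog_arm(moves=[-1,0,0,0.04,0,-1,0,0,0,0,0,0,0,0,0,0.4,0,0,0,0,0.7,0,0,0,0,1,0,0,0,0,1,0,0,0,0,1,0,0,0,0,1,0,0,-0.5,0,1,0,0,-1,0,1,0,0,-1,0,1,0,0,-1,0])

```text
clock: 6.53
eef_pos: [0.6013, -0.0126, 0.2135]
orientation: [-3.141, 0.0, -0.001]
ft_force: [0.5, -0.3, -0.4]
width: 0.0853
grasp_force: 0.0
```

Emit:
jog_arm(moves=[1,0,0,-0.8,0,1,-0.7,0.6,0,0,1,-0.7,0.6,0,0,1,-0.7,0.6,0,0,1,-0.7,0.6,0,0,1,-0.7,0.5,0,0,1,-0.7,0.5,0,0,1,-0.7,0,0,0,1,-0.7,0,0,0,1,-0.5,0,0,0,1,0,0,0,0,1,0,0,0,0])

```text
clock: 7.53
eef_pos: [0.449, -0.0975, 0.2325]
orientation: [3.141, -0.001, -0.001]
ft_force: [-0.2, 0.3, 0.4]
width: 0.0852
grasp_force: 0.0
```

```bash
python3 - <<'E'
from h import *
f=grab_frame("scene"); save(f,"scene2.png"); P=cloud(f).reshape(-1,3)
print(monitor.get_obs()["eef_pos"])
def show(x,y,bands,r=.045):
  for lo,hi in bands:
    m=(abs(P[:,0]-x)<r)&(abs(P[:,1]-y)<r)&(P[:,2]>lo)&(P[:,2]<hi); q=P[m]
    print(lo,m.sum(),cv2.minEnclosingCircle(q[:,:2].astype(np.float32)),q[:,2].max())
show(.601,-.012,((.015,.05),(.125,.155),(.163,.18)))
show(.447,-.103,((.02,.06),(.075,.1)),.05)
E
```

```text
[ 0.44945102 -0.09746252  0.23233831]
0.015 279 ((0.5998353362083435, -0.01309479121118784), 0.0273587703704834) 0.04983994487629029
0.125 310 ((0.5979412198066711, -0.014402024447917938), 0.024735772982239723) 0.1549858988007865
0.163 24 ((0.5986686944961548, -0.01483302004635334), 0.00557682616636157) 0.17313394340649113
0.02 365 ((0.44631850719451904, -0.10081952065229416), 0.03304305672645569) 0.05999304278587225
0.075 594 ((0.4468128979206085, -0.10349110513925552), 0.03352110832929611) 0.09566894179365149
```

Emit:
jog_arm(moves=[1,-0.1,0.22,0.86,0,1,0,0,0.86,0,1,0,0,0.86,0,1,0,0,0.86,0,1,0,0,0.86,0,1,0,0,0.86,0,1,0,0,0.86,0,1,0,0,0.86,0,1,0,0,0,0,-1,0,0,0,0,-1,0,0,0,0,-1,0,0,0,0], squeeze=40)

```text
clock: 8.58
eef_pos: [0.4474, -0.1031, 0.0609]
orientation: [3.141, -0.002, -0.001]
ft_force: [-0.6, 0.3, -0.4]
width: 0.0624
grasp_force: 44.0
```

Emit:
jog_arm(moves=[-1,0,0,0,0,-1,0,0,0,0,-1,0,0,0,0])

```text
clock: 8.83
eef_pos: [0.4474, -0.1031, 0.0608]
orientation: [3.141, -0.002, -0.001]
ft_force: [-1.2, -0.0, 9.7]
width: 0.0629
grasp_force: 44.8
```

Emit:
jog_arm(moves=[-1,0,0,-0.5,0,-1,0,0,-0.8,0,-1,0.3,0.1,-0.3,0,-1,0.6,0.22,0,0,-1,0.6,0.22,0,0,-1,0.6,0.22,0,0,-1,0.6,0.22,0,0,-1,0.6,0.22,0,0,-1,0.6,0.22,0,0,-1,0.6,0.22,0,0,-1,0.6,0.22,0,0,-1,0.6,0.22,0,0], squeeze=60)

```text
clock: 9.83
eef_pos: [0.5899, -0.1556, 0.0996]
orientation: [3.141, -0.0, -0.001]
ft_force: [-0.4, 0.4, -2.5]
width: 0.0621
grasp_force: 66.6
```

Emit:
jog_arm(moves=[-1,0.5,0.2,0,0,-1,0.17,0.06,0,0,-1,0,0,0,0,-1,0,0,0,0])

```text
clock: 10.17
eef_pos: [0.6051, -0.1615, 0.0992]
orientation: [-3.141, 0.001, -0.001]
ft_force: [-0.4, 0.2, -3.5]
width: 0.0619
grasp_force: 66.5
```

```bash
cat >> h.py <<'E'
def show(P,x,y,bands,r=.045):
  for lo,hi in bands:
    m=(abs(P[:,0]-x)<r)&(abs(P[:,1]-y)<r)&(P[:,2]>lo)&(P[:,2]<hi); q=P[m]
    print(lo,m.sum(),cv2.minEnclosingCircle(q[:,:2].astype(np.float32)),q[:,2].min(),q[:,2].max())
E
python3 - <<'E'
from h import *
f=grab_frame("scene"); save(f,"scene3.png"); P=cloud(f).reshape(-1,3)
e=monitor.get_obs()["eef_pos"]; print(e)
show(P,e[0],e[1],((.015,.2),(.055,.085)))
E
```

```text
[ 0.60493863 -0.16140143  0.09937175]
0.015 1373 ((0.6009162068367004, -0.1611805558204651), 0.045616503804922104) 0.01512643985905493 0.1999102476145922
0.055 266 ((0.6015628576278687, -0.15819425880908966), 0.033157020807266235) 0.05502013649593884 0.08498717410332834
```

View pics/scene3.png

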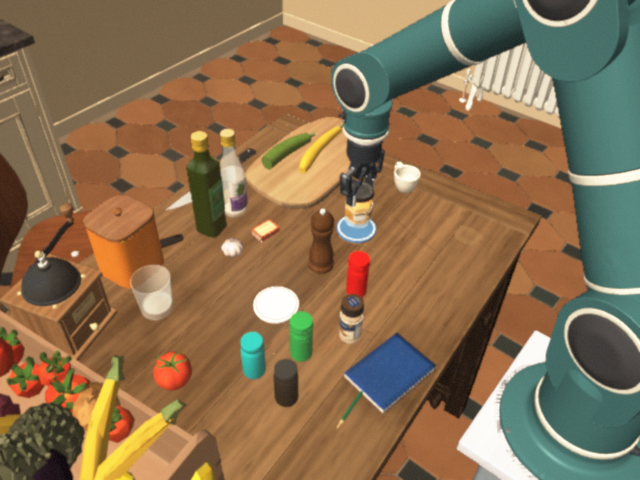

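The jar is upright over the blue coaster at (358,212), and the mill stands at (321,240). Lowering the jar now.

Emit:
jog_arm(moves=[-1,0.06,0,0.5,0,-1,0,0,0.4,0,-1,0,0,0.16,0,-1,0,0,0.08,0,-1,0,0,0.04,0,-1,0,0,0,0,-1,0,0,0,0])

```text
clock: 10.8
eef_pos: [0.6074, -0.1615, 0.0712]
orientation: [3.142, -0.001, -0.001]
ft_force: [-8.4, 2.3, 22.9]
width: 0.0623
grasp_force: 68.7
```

Emit:
jog_arm(moves=[0,0,0,0,0,0.6,0,0,0,0,1,0,0,0,0,1,0,0,0,0,1,0,0,0,0,1,0,0,-0.5,0,1,0,0,-1,0,1,0,0,-1,0,1,0,0,-1,0,1,0,0,-1,0,1,0,0,-1,0,1,0,0,-1,0])

```text
clock: 11.8
eef_pos: [0.6069, -0.1616, 0.2348]
orientation: [3.142, -0.001, -0.001]
ft_force: [-0.2, -0.7, -0.2]
width: 0.0854
grasp_force: 0.0
```

Emit:
jog_arm(moves=[1,-0.64,-0.9,0,0,1,-0.64,-0.9,0,0,1,-0.64,-0.9,0,0,1,-0.64,-0.9,0,0,1,-0.64,-0.9,0,0,1,-0.64,-0.9,0,0,1,-0.64,-1,0,0,1,-0.64,-1,0,0,1,-0.64,-1,0,0,1,-0.64,-1,0,0,1,-0.55,-1,0,0,1,0,0,0,0])

```text
clock: 12.8
eef_pos: [0.4314, 0.1028, 0.2336]
orientation: [-3.141, -0.001, 0.004]
ft_force: [0.7, 0.8, 0.0]
width: 0.0854
grasp_force: 0.0
```

```bash
python3 - <<'E'
from h import *
print(monitor.get_obs()["eef_pos"])
f=grab_frame("scene"); save(f,"scene4.png"); P=cloud(f).reshape(-1,3)
print("blk");show(P,.606,-.161,((.03,.07),(.085,.11)))
print("mill");show(P,.601,-.012,((.015,.05),(.125,.155)))
print("clear");show(P,.433,.098,((.01,.05),(.085,.12)),.035)
f=grab_frame("top"); P=cloud(f).reshape(-1,3)
print("blk");show(P,.606,-.161,((.09,.12),))
E
```

```text
[0.4313682  0.1027526  0.23356853]
blk
0.03 2 ((0.5771439075469971, -0.15337663888931274), 0.0023113670758903027) 0.030049867038040023 0.030967075623676843Traceback (most recent call last):
  File "<stdin>", line 4, in <module>
  File "h.py", line 13, in show
    print(lo,m.sum(),cv2.minEnclosingCircle(q[:,:2].astype(np.float32)),q[:,2].min(),q[:,2].max())
                                                                        ~~~~~~~~~~^^
    return umr_minimum(a, axis, None, out, keepdims, initial, where)
ValueError: zero-size array to reduction operation minimum which has no identity
```

Emit:
jog_arm(moves=[1,0.06,0.19,0.81,0,1,0,0,0.81,0,1,0,0,0.81,0,1,0,0,0.81,0,1,0,0,0.81,0,1,0,0,0.81,0,1,0,0,0.81,0,1,0,0,0.81,0,1,0,0,0,0,-1,0,0,0,0,-1,0,0,0,0,-1,0,0,0,0], squeeze=40)

```text
clock: 13.85
eef_pos: [0.436, 0.0938, 0.0719]
orientation: [-3.141, -0.002, -0.002]
ft_force: [-0.2, 0.5, 1.0]
width: 0.0515
grasp_force: 0.4
```

Emit:
jog_arm(moves=[-1,0,0,0,0,-1,0,0,0,0,-1,0,0,0,0,-1,0,0,0,0])

```text
clock: 14.18
eef_pos: [0.4361, 0.0941, 0.0719]
orientation: [-3.141, -0.003, -0.001]
ft_force: [-0.5, 1.0, 9.4]
width: 0.0431
grasp_force: 39.3
```

```bash
python3 - <<'E'
from h import *
f=grab_frame("scene"); save(f,"scene5.png")
E
```

```text
(no output)
```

View pics/scene5.png

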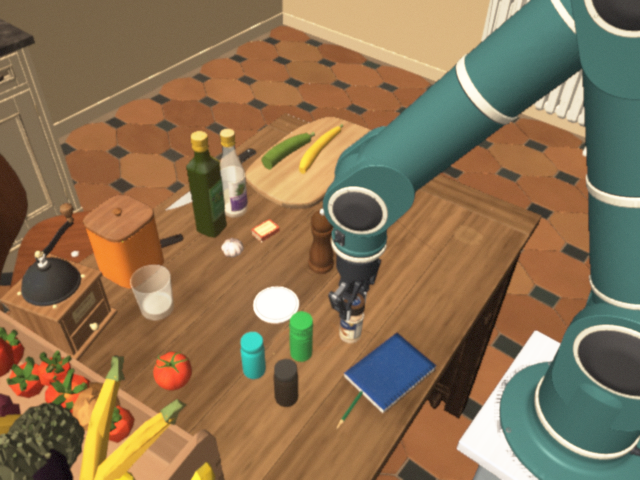

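The clear jar is gripped upright at (351,325), and the bystanders are unmoved. Lifting 60 mm so the tips clear the green jar.

Emit:
jog_arm(moves=[-1,0,0,-0.4,0,-1,0,0,-0.8,0,-1,0,0,-0.8,0,-1,0.3,-0.08,-0.4,0,-1,0.6,-0.16,0,0,-1,0.6,-0.16,0,0,-1,0.6,-0.16,0,0,-1,0.6,-0.16,0,0,-1,0.6,-0.16,0,0,-1,0.6,-0.16,0,0,-1,0.6,-0.16,0,0,-1,0.6,-0.16,0,0], squeeze=60)

```text
clock: 15.23
eef_pos: [0.5634, 0.1277, 0.1318]
orientation: [-3.141, -0.0, -0.001]
ft_force: [0.3, -0.3, -2.0]
width: 0.0427
grasp_force: 61.0
```

Emit:
jog_arm(moves=[-1,0.6,-0.16,0,0,-1,0.6,-0.16,0,0,-1,0.2,-0.04,0,0,-1,0,0,0,0,-1,0,0,0,0])

```text
clock: 15.65
eef_pos: [0.5971, 0.1364, 0.1309]
orientation: [-3.142, 0.0, -0.001]
ft_force: [0.0, 0.5, -2.0]
width: 0.0423
grasp_force: 61.0
```

```bash
python3 - <<'E'
from h import *
f=grab_frame("scene"); save(f,"scene6.png"); P=cloud(f).reshape(-1,3)
e=monitor.get_obs()["eef_pos"]; print(e)
show(P,e[0],e[1],((.02,.12),(.075,.1),(.1,.12)),.04)
E
```

```text
[0.59689947 0.13638849 0.1308783 ]
0.02 425 ((0.5931574702262878, 0.14207911491394043), 0.022410621866583824) 0.057752696745902665 0.11992237435266995
0.075 187 ((0.5910289883613586, 0.1441398561000824), 0.021499458700418472) 0.07520821914622988 0.09990681828485881
0.1 148 ((0.5931574702262878, 0.14207911491394043), 0.022410621866583824) 0.1000315092658165 0.11992237435266995
```

View pics/scene6.png

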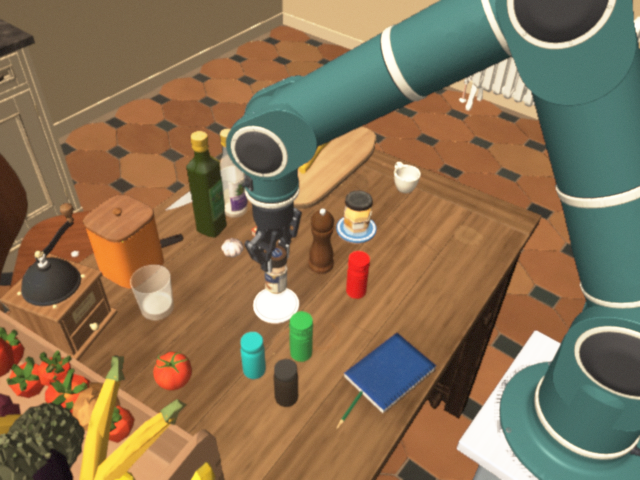

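The jar hangs over the white coaster, with its base near (275,290). The black-lid jar stands on the blue coaster at (357,213).

Emit:
jog_arm(moves=[-1,0.08,0,0.7,0,-1,0,0,0.7,0,-1,0,0,0.36,0,-1,0,0,0.12,0,-1,0,0,0.06,0,-1,0,0,0.02,0,-1,0,0,0,0,-1,0,0,0,0])

```text
clock: 16.37
eef_pos: [0.5999, 0.1368, 0.0822]
orientation: [-3.141, -0.001, -0.001]
ft_force: [-0.2, 0.3, -1.4]
width: 0.0429
grasp_force: 61.0
```

```bash
python3 - <<'E'
from h import *
f=grab_frame("scene"); P=cloud(f).reshape(-1,3)
print("clear");show(P,.597,.137,((.02,.08),),.04)
print("blk");show(P,.606,-.161,((.03,.07),(.085,.11)))
print("mill");show(P,.601,-.012,((.015,.05),(.125,.155)))
E
```

```text
clear
0.02 413 ((0.5961018800735474, 0.1432584971189499), 0.022624632343649864) 0.02003581250967923 0.07962643242144185
blk
0.03 343 ((0.6063697338104248, -0.16022875905036926), 0.03385600447654724) 0.030088452111379782 0.06997376579045489
0.085 493 ((0.6080225110054016, -0.16223812103271484), 0.03447701036930084) 0.08506068745062889 0.10547235064250027
mill
0.015 274 ((0.6011155843734741, -0.016106201335787773), 0.028489643707871437) 0.015120913155046822 0.049926455177484286
0.125 304 ((0.597719669342041, -0.014566754922270775), 0.02564401365816593) 0.12504323838492992 0.15499989155827754
```

Emit:
jog_arm(moves=[-1,0,0,0.05,0,-1,0,0,0.03,0,-1,0,0,0,0,-1,0,0,0,0])

```text
clock: 16.75
eef_pos: [0.6011, 0.137, 0.0819]
orientation: [-3.141, -0.003, -0.001]
ft_force: [-4.2, -1.7, 24.4]
width: 0.0425
grasp_force: 62.9
```

Emit:
jog_arm(moves=[0,0,0,0,0,0.6,0,0,0,0,1,0,0,0,0,1,0,0,0,0,1,0,0,0,0,1,0,0,0,0,1,0,0,-0.5,0,1,0,0,-1,0,1,0,0,-1,0,1,0,0,-1,0,1,0,0,-1,0,1,0,0,-1,0])

```text
clock: 17.75
eef_pos: [0.5995, 0.1367, 0.2193]
orientation: [-3.141, -0.0, -0.001]
ft_force: [1.0, 0.3, -0.7]
width: 0.0851
grasp_force: 0.0
```

Emit:
jog_arm(moves=[1,-0.65,-0.6,0,0,1,-0.65,-0.6,0,0,1,-0.65,-0.6,0,0,1,-0.65,-0.6,0,0,1,-0.65,-0.6,0,0,1,-0.65,-0.6,0,0,1,-0.65,-0.6,0,0,1,-0.65,-0.6,0,0,1,-0.65,-0.6,0,0,1,-0.65,-0.6,0,0,1,0,0,0,0,1,0,0,0,0])

```text
clock: 18.75
eef_pos: [0.4367, 0.2875, 0.218]
orientation: [-3.141, -0.001, 0.001]
ft_force: [0.6, -0.2, -0.9]
width: 0.0853
grasp_force: 0.0
```

```bash
python3 - <<'E'
from h import *
f=grab_frame("scene"); P=cloud(f).reshape(-1,3); save(f,"scene7.png")
for n in [("clear",.597,.137,((.02,.08),(.1,.13)),.04),("dark",.439,.287,((.01,.05),(.085,.11)),.035)]:
    print(n[0])
    try: show(P,*n[1:])
    except ValueError: print("none")
E
```

```text
clear
0.02 41 ((0.5972495079040527, 0.1581697165966034), 0.01552459504455328) 0.023139824124524977 0.07660345300399529
none
dark
0.01 280 ((0.43747106194496155, 0.29277294874191284), 0.021737879142165184) 0.010012626443892336 0.0498861058347726
0.085 431 ((0.44026774168014526, 0.28969064354896545), 0.022465070709586143) 0.08516611971875221 0.10056165899235203
```

Emit:
jog_arm(moves=[1,0.08,-0.04,0.79,0,1,0,0,0.79,0,1,0,0,0.79,0,1,0,0,0.79,0,1,0,0,0.79,0,1,0,0,0.79,0,1,0,0,0.79,0,1,0,0,0.79,0,1,0,0,0,0,-1,0,0,0,0,-1,0,0,0,0,-1,0,0,0,0], squeeze=40)

```text
clock: 19.8
eef_pos: [0.4402, 0.288, 0.0604]
orientation: [-3.141, -0.002, -0.002]
ft_force: [-0.2, 0.6, -0.6]
width: 0.0515
grasp_force: 0.0
```

Emit:
jog_arm(moves=[-1,0,0,0,0,-1,0,0,0,0,-1,0,0,0,0,-1,0,0,0,0])

```text
clock: 20.13
eef_pos: [0.4402, 0.2881, 0.0605]
orientation: [-3.141, -0.002, -0.002]
ft_force: [-0.6, -2.4, 11.8]
width: 0.0414
grasp_force: 39.1
```

Emit:
jog_arm(moves=[-1,0,0,-0.3,0,-1,0,0,-0.7,0,-1,0,0,-0.9,0,-1,0,0,-0.9,0,-1,0,0,-0.9,0,-1,0,0,-0.9,0,-1,0,0,-0.7,0,-1,0,0.3,-0.3,0,-1,0,0.7,0,0,-1,0,0.8,0,0,-1,0,0.8,0,0,-1,0,0.8,0,0], squeeze=60)

```text
clock: 21.13
eef_pos: [0.4388, 0.2012, 0.199]
orientation: [3.141, 0.0, -0.001]
ft_force: [0.6, 0.3, -1.2]
width: 0.041
grasp_force: 60.8
```

Emit:
jog_arm(moves=[-1,0,0.8,0,0,-1,0,0.8,0,0,-1,0,0.8,0,0,-1,0,0.8,0,0,-1,0,0.8,0,0,-1,0,0.8,0,0,-1,0,0.8,0,0,-1,0,0.8,0,0,-1,0,0.8,0,0,-1,0,0.8,0,0,-1,0,0.8,0,0,-1,0,0.8,0,0])

```text
clock: 22.13
eef_pos: [0.4383, -0.0386, 0.199]
orientation: [-3.142, 0.0, -0.001]
ft_force: [1.5, 0.3, 0.1]
width: 0.0407
grasp_force: 60.8
```

Emit:
jog_arm(moves=[-1,0,0.8,0,0,-1,0,0.8,0,0,-1,0,0.8,0,0,-1,0,0.6,0,0,-1,0,0.2,0,0,-1,0,0,0,0])

```text
clock: 22.63
eef_pos: [0.4383, -0.1184, 0.1989]
orientation: [-3.142, 0.0, -0.003]
ft_force: [-0.1, 0.2, -0.4]
width: 0.0405
grasp_force: 60.8
```

```bash
python3 - <<'E'
from h import *
print(monitor.get_obs()["eef_pos"])
f=grab_frame("scene"); P=cloud(f).reshape(-1,3); save(f,"scene8.png")
f=grab_frame("top"); Q=cloud(f).reshape(-1,3); save(f,"top8.png")
for c in(P,Q):
  for n in [("clear",.597,.137,((.02,.08),(.1,.13)),.04),("blk",.607,-.161,((.03,.07),(.085,.11)),.045),("dark",.44,-.162,((.12,.2),(.14,.16)),.04)]:
    print(n[0])
    try: show(c,*n[1:])
    except ValueError: print("none")
E
```

```text
[ 0.43827253 -0.1183867   0.19891671]
clear
0.02 413 ((0.5969356298446655, 0.14295652508735657), 0.022980740293860435) 0.020448696287200252 0.07993062063501843
0.1 387 ((0.5992385745048523, 0.14133372902870178), 0.02387690544128418) 0.1001774702445416 0.1197245377329259
blk
0.03 345 ((0.6059148907661438, -0.1598135381937027), 0.03324776142835617) 0.030297529456856376 0.0699643883729063
0.085 491 ((0.6078591346740723, -0.16167698800563812), 0.035446397960186005) 0.08503684919405052 0.10532198675641813
dark
0.12 10 ((0.41813069581985474, -0.1251261681318283), 0.0031721836421638727) 0.14608308332137432 0.1998097271810244
0.14 4 ((0.417942613363266, -0.12406589090824127), 0.0018539660377427936) 0.14608308332137432 0.1557544707062678
clear
0.02 76 ((0.6002427339553833, 0.1298435479402542), 0.03404049575328827) 0.020271139273092542 0.07895642794540847
0.1 205 ((0.5956307649612427, 0.1400088667869568), 0.02297617495059967) 0.10075569237082926 0.1280125011785036
blk
0.03 56 ((0.5998024940490723, -0.16114306449890137), 0.031102141365408897) 0.03219861095144805 0.06968980450637896
0.085 413 ((0.605242133140564, -0.16255638003349304), 0.03231500834226608) 0.08587254318302273 0.10958499800730293
dark
none
```

View pics/scene8.png

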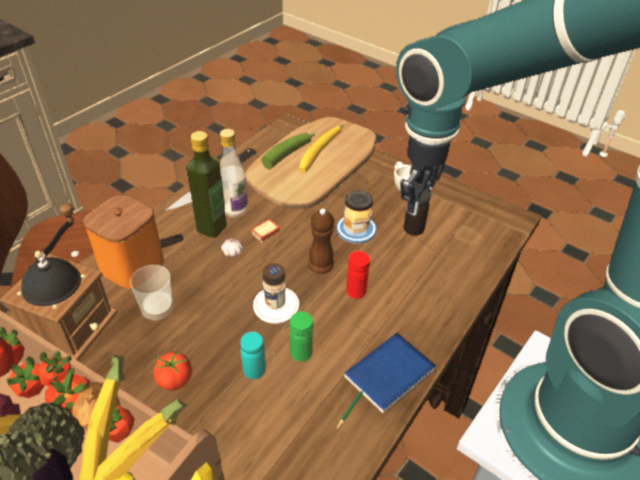

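The clear jar stands on the white coaster (276,285), the black-lid jar on the blue one (357,213), and the dark jar is held upright at (415,218). Next I'll carry it over the lid.

Emit:
jog_arm(moves=[-1,0.3,0.08,0,0,-1,0.62,0.16,0,0,-1,0.62,0.16,0,0,-1,0.62,0.16,0,0,-1,0.62,0.16,0,0,-1,0.62,0.16,0,0,-1,0.62,0.16,0,0,-1,0.62,0.16,0,0,-1,0.62,0.16,0,0,-1,0.62,0.16,0,0,-1,0.62,0.16,0,0,-1,0.26,0.08,0,0])

```text
clock: 23.73
eef_pos: [0.6097, -0.1607, 0.1986]
orientation: [-3.141, -0.0, 0.0]
ft_force: [0.1, -0.0, -1.0]
width: 0.041
grasp_force: 60.8
```

Emit:
jog_arm(moves=[-1,0,0,0,0,-1,0,0,0.4,0,-1,0,0,0.4,0,-1,0,0,0,0,-1,0,0,0,0])

```text
clock: 24.15
eef_pos: [0.6069, -0.1611, 0.1781]
orientation: [-3.141, 0.002, -0.001]
ft_force: [0.7, 0.2, -0.4]
width: 0.0406
grasp_force: 60.7
```

```bash
python3 - <<'E'
from h import *
print(monitor.get_obs()["eef_pos"])
f=grab_frame("scene"); P=cloud(f).reshape(-1,3)
cv2.imwrite("pics/crop9.png",cv2.resize(f["pixels"][120:260,290:440,::-1],None,fx=4,fy=4))
show(P,.607,-.162,((.115,.16),(.04,.09)),.045)
E
```

```text
[ 0.60688287 -0.16112053  0.17813395]
0.115 280 ((0.6040058135986328, -0.15666477382183075), 0.0229406226426363) 0.11747414599216988 0.1599352145324845
0.04 422 ((0.6048851609230042, -0.15824846923351288), 0.03259734436869621) 0.04002350703788893 0.0898377018087998
```

View pics/crop9.png

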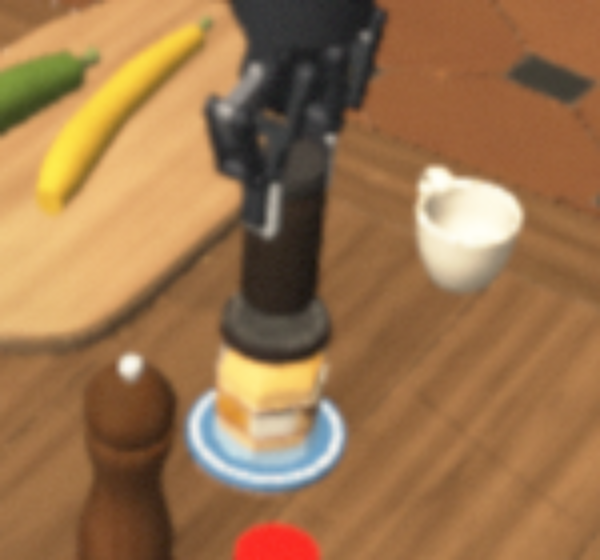

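The dark jar hangs centred just above the lid (275,310). Lowering it onto the lid.

Emit:
jog_arm(moves=[-1,0,0,0.35,0,-1,0,0,0.2,0,-1,0,0,0.1,0,-1,0,0,0.06,0,-1,0,0,0,0,-1,0,0,0,0])

```text
clock: 24.7
eef_pos: [0.6078, -0.1614, 0.1613]
orientation: [-3.142, -0.0, -0.001]
ft_force: [0.1, -0.1, -0.7]
width: 0.0407
grasp_force: 60.8
```

Emit:
jog_arm(moves=[-1,0,0,0.05,0,-1,0,0,0.03,0,-1,0,0,0,0,-1,0,0,0,0])

```text
clock: 25.03
eef_pos: [0.6087, -0.1615, 0.1609]
orientation: [3.141, -0.003, -0.001]
ft_force: [-3.4, 0.9, 17.7]
width: 0.0408
grasp_force: 62.7
```

Contact is made. I'll release gently, rise, and back away.

Emit:
jog_arm(moves=[-0.2,0,0,0,0,0.1,0,0,0,0,0.5,0,0,0,0,1,0,0,0,0,1,0,0,0,0,1,0,0,0,0,1,0,0,-0.4,0,1,0,0,-0.8,0,1,0,0,-1,0,1,0,0,-1,0,1,0,0,-1,0,1,0,0,-0.8,0])

```text
clock: 26.03
eef_pos: [0.608, -0.1614, 0.2872]
orientation: [3.141, -0.002, -0.001]
ft_force: [0.1, -0.3, 0.1]
width: 0.0854
grasp_force: 0.0
```

Emit:
jog_arm(moves=[1,-0.8,0,0,0,1,-0.8,0.8,0,0,1,-0.8,0.8,0,0,1,-0.8,0.8,0,0,1,-0.8,0.8,0,0,1,-0.8,0.8,0,0,1,-0.8,0.8,0,0,1,0,0.8,0,0,1,0,0,0,0,1,0,0,0,0,1,0,0,0,0,1,0,0,0,0])

```text
clock: 27.03
eef_pos: [0.4681, -0.3002, 0.2845]
orientation: [-3.141, -0.0, 0.0]
ft_force: [0.2, -1.1, -0.6]
width: 0.0855
grasp_force: 0.0
```

```bash
python3 - <<'E'
from h import *
o=monitor.get_obs();print(o["eef_pos"],o["clock"],o["ft_force"])
f=grab_frame("scene"); P=cloud(f).reshape(-1,3); save(f,"scene10.png")
f=grab_frame("top"); Q=cloud(f).reshape(-1,3); save(f,"top10.png")
for c in(P,Q):
  for n in [("clear",.597,.137,((.02,.08),(.1,.13)),.04),("blk",.607,-.161,((.03,.07),(.075,.1)),.045),("dark",.607,-.162,((.115,.18),(.185,.21)),.04),("mill",.6,-.012,((.015,.05),(.125,.155)),.04)]:
    print(n[0])
    try: show(c,*n[1:])
    except ValueError: print("none")
E
```

```text
[ 0.46812101 -0.30021776  0.28445806] 27.0333 [ 0.16674288 -1.14769134 -0.59709334]
clear
0.02 413 ((0.5967949032783508, 0.14306987822055817), 0.022792700678110123) 0.020104826246856056 0.07988914983544837
0.1 392 ((0.5979549288749695, 0.14076711237430573), 0.02439662627875805) 0.10025471786897289 0.12019497093593834
blk
0.03 350 ((0.6058061718940735, -0.1589241623878479), 0.032909542322158813) 0.03002231356155971 0.06986474779519725
0.075 279 ((0.6051428914070129, -0.15915547311306), 0.03415704146027565) 0.0750482424899781 0.09999127725473722
dark
0.115 472 ((0.6075981259346008, -0.1565723419189453), 0.023193811997771263) 0.11514552033726955 0.17988892545131896
0.185 233 ((0.609255313873291, -0.1582738161087036), 0.023594990372657776) 0.1851655894204377 0.20015160146662492
mill
0.015 272 ((0.6003067493438721, -0.014870166778564453), 0.026708360761404037) 0.01501982007279501 0.04993457662798073
0.125 311 ((0.5977340936660767, -0.015320839360356331), 0.025840863585472107) 0.12503893645912978 0.1548851019398655
clear
0.02 68 ((0.5889155864715576, 0.14039988815784454), 0.036597933620214
[... 166 characters left out ...]
 67 ((0.5996369123458862, -0.16094550490379333), 0.031249457970261574) 0.030115401085581972 0.06887741717227569
0.075 101 ((0.6047276854515076, -0.1625215709209442), 0.0323292538523674) 0.07513652719640018 0.09991294175165732
dark
0.115 100 ((0.6046469211578369, -0.15960609912872314), 0.02210858277976513) 0.1154431685541788 0.17966545374526133
0.185 199 ((0.6060108542442322, -0.16088417172431946), 0.02153773605823517) 0.1860324132909632 0.20482633920223203
mill
0.015 64 ((0.5979029536247253, -0.019428344443440437), 0.028380369767546654) 0.01524460588612997 0.049786931604232976
0.125 169 ((0.5976558327674866, -0.01749471388757229), 0.025329627096652985) 0.12552885423684357 0.15488748141667386
```

View pics/scene10.png

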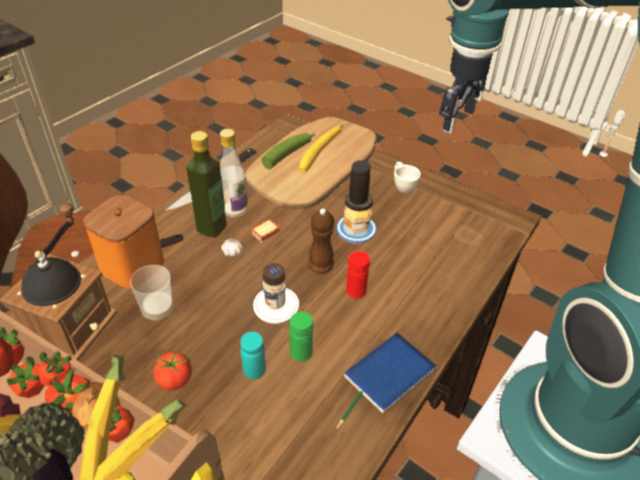

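The dark jar is stacked on the black-lid jar at (358,200), the mill stands at (321,242) and the clear jar at (275,287). All offsets are within about 5 mm, the bystanders look unmoved and the gripper is clear. Handing in.

```bash
python3 -c "
from rig import job
print(job.sign_off())"
```

```text
the job is handed in; nothing more can be done
None
```

I placed all four seasonings, let go of them and handed the job in at about 27 s; my last measurements put each within about 5 mm of its target and the bystanders looked unmoved, but the sign-off gave no verdict.

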